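Load a keyed electrode holder into the pneumatic chuck and keep it home

TASK

Make the air chuck of the loading station ready with its spring buttons, pressing each right down and letting it up again, one at a time: the domed one (lets the air in), then the round one (blows the bore clean), then the square one (opens the clamp). Take the electrode holder with the three graphite ribs out of the rack by its steel body without touching the brittle graphite, put its shank into the spindle, turn it until the key slips into the keyway, and push on against the ejector spring until the flange sits flat on the spindle face. Finish while still gripping it and pressing it fully home, as it must be kept until the clamp closes, and leave the other holder and the tools lying about where they are.

Things in the scene. Friction and masses are not known exactly. Their poses are not given: they have to be found in the camera images.
- dome_valve (a joint): travel of the domed black mushroom-head button (33 mm across): 0 up, 0.006 m fully down; spring 1.5 N at first, 5 N fully down; pressed straight down. Counts as pressed beyond 0.004.
- dome_valve_top (a point): centre of the top of the domed button, 95 mm above the bench, at the back end of the row of three (farthest from the robot)
- round_valve (a joint): travel of the plain round black button (23 mm across), same values and spring as the domed one
- round_valve_top (a point): centre of the flat top of the plain round button, 88 mm above the bench, at the front end of the row (nearest the robot)
- square_valve (a joint): travel of the square black button (24 x 24 mm), same values and spring as the domed one
- square_valve_top (a point): centre of the flat top of the square button, 88 mm above the bench, in the middle of the row
- spindle_mouth (a point): centre of the bore on the flat top face of the chuck's steel spindle, 88 mm above the bench. z up along the bore; x points from the axis to the keyway (a dark line is scribed beyond it). Face 58 mm across, bore 22.4 mm across and 50 mm deep, keyway 8.5 mm wide, reaching 15.5 mm from the axis, open at the top. The spindle turns stiffly (0.15 N m of drag, 1.2 rad either way), and this frame with it.
- station: the loading station, fixed: base plate 150 x 180 mm on 22 mm feet, origin under its centre on the bench. On it the chuck, a round aluminium housing 73 mm across with a steel spindle in it, axis 40 mm along -y; and the valve box, 140 mm long along x, 50 mm wide, its top 76 mm above the bench, centre 56 mm along +y, with a row of three black buttons 45 mm apart on its grey lid.
- ejector (a joint): travel of the brass spring ejector in the bore: 0 up (its top 36 mm below the spindle face), grows as it is pushed down. Spring 6 N at first, 10.5 N at 0.009 m, where it stands with a holder fully home; stronger than the holder's weight, so a holder let go rises about 9 mm.
- rib_holder: steel electrode holder with three graphite ribs on top, upright in an outer pocket of the rack; about 0.33 kg. Origin on its axis at the underside of the flange (60 mm above the bench in the rack); z up. Above it: round flange 46 mm across, 8 mm thick; square body 24 x 24 mm from 8 to 38 mm up, flats square to x and y, the place to grip; graphite 18 x 18 mm from 38 to 60 mm up.
- rib_key (a point): lower end of the key of rib_holder, on its shank, 14 mm out along the holder's +x and 27 mm below the flange. Shank 20 mm across, 45 mm long, its last 7 mm tapering to 14 mm; key 6 mm wide, 6 to 27 mm below the flange: 18 mm of shank enter the bore before the key meets the spindle face. A small square tab on the flange rim, 28 mm from the axis, points along +x over the key.
- rib_electrode: the graphite with three ribs on rib_holder, fixed to it; origin at the centre of its underside. Must not be touched.
- pin_holder: the other holder, the same but for one round graphite pin 12 mm across on top; in the other outer pocket of the rack; same axes and origin. To be left there.
- holder_rack: aluminium rack, fixed, 176 x 66 mm, a plate on two cheeks, top face 60 mm above the bench; origin under its centre on the bench, x along the row of three pockets (32 mm holes, 56 mm apart; the middle one is empty). A holder lifts straight up out of it: 46 mm frees the shank.
- calliper: calliper lying on the bench farther back behind the rack, 66 x 200 x 8 mm, origin under its centre; to be left alone
- hex_driver: hex driver with a red handle, 23 x 170 x 24 mm, lying on the bench behind the station, origin under its centre; to be left alone
- alu_cup: turned aluminium cup, 33 mm across and 34 mm high, origin under its centre; to be left alone
- red_brush: stick brush with red bristles, 41 x 123 x 18 mm, lying behind the rack, origin under its centre; to be left alone
- marker: paint marker, 14 x 126 x 15 mm, lying at the front edge of the bench far to the left, origin under its centre; to be left alone

How it is judged (in metres and radians):
On the way, in this order (a step that is already met when the one before it is completed fails the run):
1. the domed button is pressed right down (value of joint dome_valve above 0.004 m), for 0.05 s.
2. then the round button is pressed right down (value of joint round_valve above 0.004 m), for 0.05 s.
3. then the square button is pressed right down (value of joint square_valve above 0.004 m), for 0.05 s.
4. the holder with the ribs is gripped and lifted clear of the rack, upright, with all the buttons back up (z of rib_holder in the frame of holder_rack above 0.1 m and contact force between the fingers and rib_holder above 1 N and angle between rib_holder's own z axis and vertical below 0.35 rad and value of joint each of dome_valve, round_valve, square_valve below 0.002 m), for 0.1 s.
5. its key is in the keyway of the spindle (z of rib_holder in the frame of spindle_mouth below 0.02 m and horizontal distance between rib_holder and spindle_mouth below 0.004 m and angle between the x axis of rib_holder and the x axis of spindle_mouth, either way round below 0.2 rad), for 0.05 s.
At the end, for the whole second after the job is handed in: the ribbed holder is still gripped and pressed home: its flange within 2 mm of the spindle face, its axis within 2.5 mm of the bore's and within 0.06 rad of it, key in the keyway, ejector pushed down more than 6 mm, holder still; the other holder is in the rack and all three buttons are up (z of rib_holder in the frame of spindle_mouth below 0.002 m and horizontal distance between rib_holder and spindle_mouth below 0.0025 m and angle between the x axis of rib_holder and the x axis of spindle_mouth, either way round below 0.2 rad and angle between the z axis of rib_holder and the z axis of spindle_mouth, either way round below 0.06 rad and value of joint ejector above 0.006 m and contact force between the fingers and rib_holder above 2 N and linear speed of rib_holder below 0.02 m/s and horizontal distance between pin_holder and holder_rack below 0.07 m and value of joint each of dome_valve, round_valve, square_valve below 0.002 m); the arm keeps its last pose, push and grip.
It fails at once if two buttons are pressed at the same time (value of joint each of dome_valve, round_valve above 0.003 m or value of joint each of round_valve, square_valve above 0.003 m or value of joint each of dome_valve, square_valve above 0.003 m).
It fails at once if the ribs' graphite is touched by the robot (contact force between any of the fingers, the arm and rib_electrode above 1 N).
It fails at once if the other holder is moved more than 20 mm (distance of pin_holder from where it was at the start of the episode above 0.02 m).
It fails at once if one of the things lying about is moved more than 30 mm (distance of any of calliper, hex_driver, alu_cup, red_brush, marker from where it was at the start of the episode above 0.03 m).
It also fails if it takes over 48 s, if anything falls off the work surface, if the arm or the gripper's body presses on something with over 40 N, if the wrist force passes 120 N, or if a joint passes its speed limit or range.

ROBOT

A 6-joint arm with a two-finger parallel gripper is mounted at the origin on a cart in front of the work surface, level with it; the furniture and walls round the work are solid. World frame = base frame: x ahead of the robot, y to its left, z up, the work surface at z = 0. Lengths are in m, angles in degrees, forces in N, time in s.
With the tool pointing down it reaches from about 0.375 to 0.9 m from the base axis. Payload 3.1 kg.
Tool frame: the origin (TCP) lies where the fingers leave the gripper's body, on its centre line; the fingertips stand 70 mm ahead of it and the grasp point (between the pads) lies 51 mm ahead of it; y points along the fingers, z is the direction in which the jaws open and shut, and the axes are right-handed (so a half turn about y gives the same grasp; the last joint's range is limited). The gripper opens to 87 mm and grips with 3 to 60 N. Pads are 19 mm wide; open, the fingers measure 117 mm over their backs; the gripper's body (75 mm by 190 mm) begins 51 mm behind the grasp point.
Start: joints at [-79.211, 30.224, 82.088, -0, 67.689, -10.227], TCP at [0.224, -0.583, 0.292] pointing down, gripper open.
Joint ranges: [-176.69, 176.69], [-43.24, 126.21], [12.49, 139.97], [-82, 262], [0, 151.66], [-163.58, 163.58]. Speed limits (degrees/s): [159.86, 159.86, 180, 180, 180, 180].

INTERFACE

Orientations are given as a 3x3 rotation matrix whose columns are the frame's x, y, z axes.
In Python, from rig import bot gives the robot as it stands.
- The arm moves only by the shell command python3 -m pendant 'ROWS'. ROWS is JSON, a list of rows, each a list of 3 entries, a list of its own where there are three numbers: the shift along the tool's x, y, z in cm, then the turn, a rotation vector about the tool's x, y, z in rad, then the closure, from 0 (fully open) to 1 (shut). In form: [[[dx, dy, dz], [ax, ay, az], jaw], ...]. A call has 1 to 20 rows; each row shifts and turns the commanded pose from where the row before left it, along the tool's axes as they then stand; what a row does not reach is not made up. A row lasts 1/12 s, in which the tool goes at most 41.7 mm and 7.16 degrees, less where a joint would pass 70% of its speed; a pose out of reach is approached as far as the arm can. A call with a gripper value outside its range is refused whole. The fingers move at their own pace and stop on an object; the grip force is fixed at half the most. Time passes only in rows, so rows that do not move let the fingers close. It gives the time, the measured TCP pose, the force and the opening at its end, in the units of the state.
- bot.read_state(): the state, without advancing time (a new reading comes with each control period).
- bot.capture(name): name is "scene" or "side" or "wrist"; returns a dict with "img" (480x640x3 uint8, red, green, blue), "fx", "fy", "cx", "cy" (pixels), "R" (3x3) and "t" (3): a world point X has camera coordinates R X + t. Camera axes: x right, y down, z forward; pixel columns grow to the right and rows downward; lengths in m; the calibration is good to about 2 mm. A picture is of the moment at which its call begins. There is no depth.
- bot.hand_in(): hands the job in, once; it reports no verdict.
The state is a dict: "time_s": time; "joint_positions": joint angles; "qvel": joint speeds; "tau": joint torques, N m; "position": TCP position; "tcp_rot": TCP orientation; "force": force on the tool from outside, world axes, zero at the start; "moment": the same for the moment, N m; "opening": opening from 0.0 (shut) to 1.0 (fully open).
Only numpy, scipy, OpenCV 4.12 (cv2) and the standard library are available. Lean on these libraries where they do the work, as an engineer would, in place of code of your own. Each camera call takes 0.05 s, during which the arm holds its last target.

## Working session

There is one attempt and no reset: what is moved stays moved. The work goes in short steps, Python scripts to look and compute and a shell command to move; the robot and the scene stay as the last step left them, time stands still between calls to the robot, and variables do not carry over. Pictures are saved under pics/ and viewed, and the job is handed in when it is done.

```bash
ls; mkdir -p pics; python3 - <<'E'
from rig import bot
import cv2
s=bot.read_state(); print(s)
for n in ["scene","side","wrist"]:
    c=bot.capture(n); cv2.imwrite(f"pics/{n}0.png",c["img"][:,:,::-1]); print(n,c["fx"],c["cx"],c["cy"],c["R"],c["t"])
E
```

```text
pics
{'time_s': 0.0, 'joint_positions': array([-7.92111497e+01,  3.02802008e+01,  8.21570305e+01,  5.66336501e-04,
        6.76886233e+01, -1.02266146e+01]), 'qvel': array([ 0.04836494,  0.01235236,  0.06053731,  0.09617572, -0.14232211,
       -0.02893751]), 'tau': array([ 1.14315571e-03, -4.40041852e+01, -1.76590669e+01,  6.34805532e-02,
        5.80442918e-02, -1.44177684e-04]), 'position': array([ 0.22406238, -0.58282783,  0.29125465]), 'tcp_rot': array([[-9.33485094e-01, -4.02194178e-04,  3.58615975e-01],
       [-3.58615979e-01,  2.15945810e-03, -9.33482681e-01],
       [-3.98974873e-04, -9.99997587e-01, -2.16005521e-03]]), 'force': array([-0.48021235, -0.63379664,  0.05676541]), 'moment': array([-0.00636581, -0.0036768 , -0.04796773]), 'opening': 1.001426979397407}
scene 544.9034271076385 317.10653870324103 243.11699467101883 [[-0.64955223 -0.76007064  0.01935259]
 [-0.57830432  0.477371   -0.66157466]
 [ 0.49360511 -0.44091899 -0.74962954]] [0.44498679 0.35326269 1.04067928]
side 455.3877967655857 313.11624999825756 238.60056507711104 [[-0.94021508 -0.34036389  0.01216697]
 [-0.14729865  0.37416564 -0.91558898]
 [ 0.30708096 -0.86264274 -0.40193132]] [0.56959282 0.15415483 0.918345  ]
wrist 399.9243259716854 323.76268620643526 240.21467798741 [[ 0.35821814 -0.9336363  -0.00174136]
 [-0.89993754 -0.34578397  0.26560473]
 [-0.24858036 -0.09357731 -0.96408044]] [-0.62462372 -0.03258684  0.39052426]
```

View pics/scene0.png

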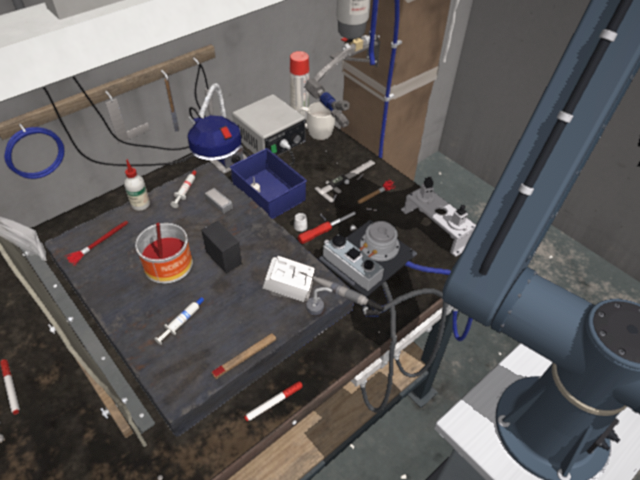

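View pics/side0.png

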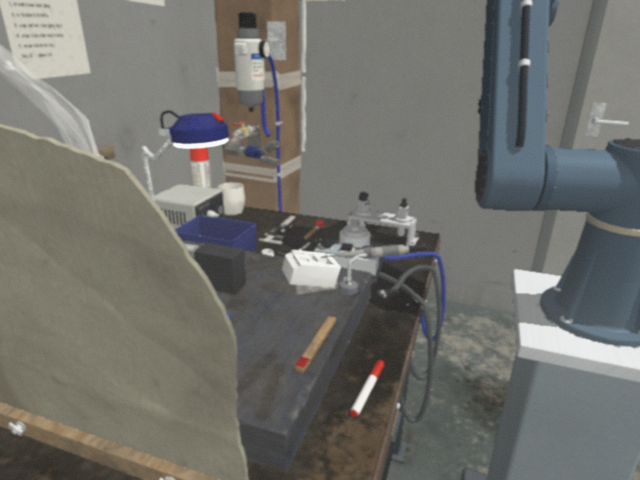

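View pics/wrist0.png

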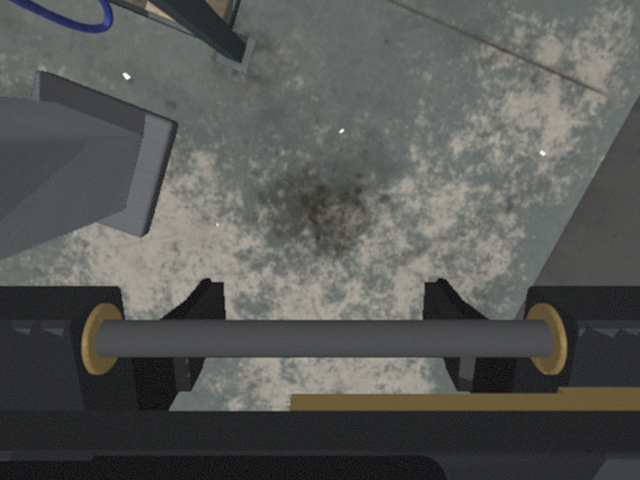

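The scene view shows the station (chuck at about 380,238, valve box at about 352,262) and the rack (about 440,215). I'll enlarge both views.

```bash
python3 - <<'E'
import cv2
a=cv2.imread("pics/scene0.png")[160:310,290:490]; cv2.imwrite("pics/s1.png",cv2.resize(a,None,fx=4,fy=4,interpolation=cv2.INTER_CUBIC))
a=cv2.imread("pics/side0.png")[180:300,260:450]; cv2.imwrite("pics/s2.png",cv2.resize(a,None,fx=4.2,fy=4.2,interpolation=cv2.INTER_CUBIC))
E
```

```text
(no output)
```

View pics/s1.png

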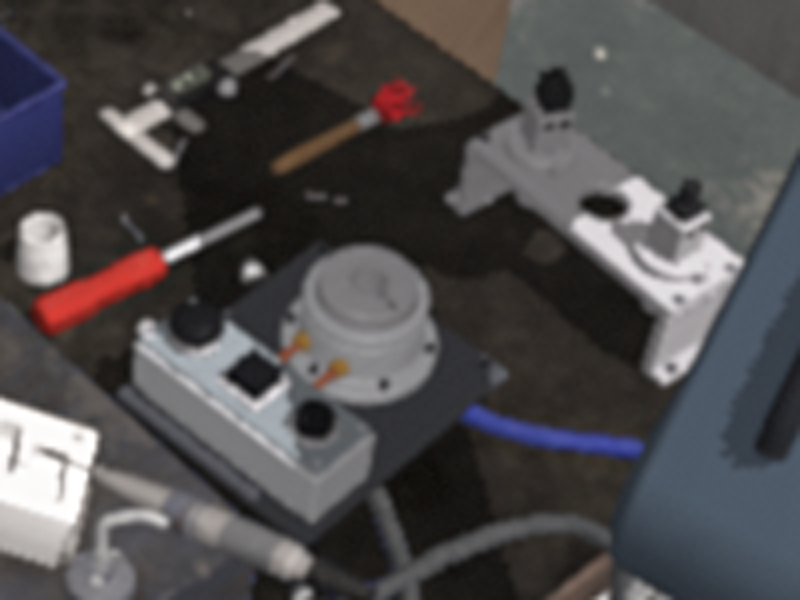

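View pics/s2.png

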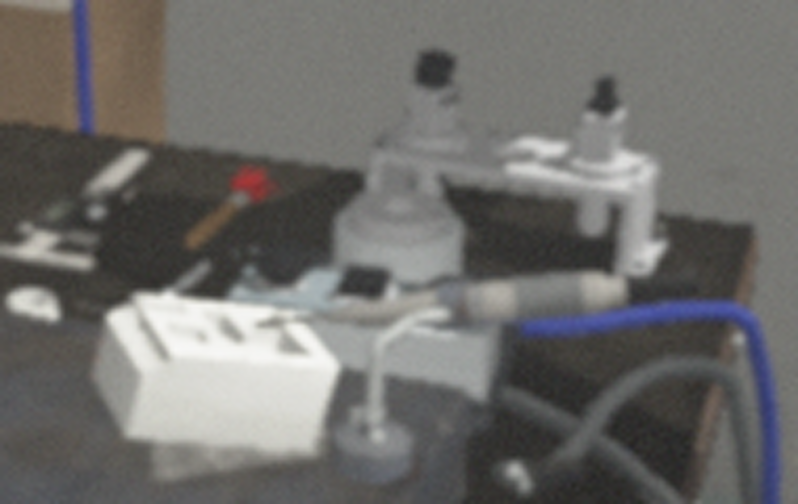

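The scene crop shows the dome at (195,315), square at (255,372), round at (316,412), spindle face at (370,290), back holder at (548,125) and front holder at (687,225). Next I compute rough positions.

```bash
cat > h.py <<'E'
import numpy as np
from rig import bot
def ray(c,u,v):
    R=np.array(c["R"]);t=np.array(c["t"])
    o=-R.T@t; d=R.T@np.array([(u-c["cx"])/c["fx"],(v-c["cy"])/c["fy"],1]); return o,d/np.linalg.norm(d)
def atz(c,u,v,z):
    o,d=ray(c,u,v); return o+d*(z-o[2])/d[2]
def tri(obs):
    A=np.zeros((3,3));b=np.zeros(3)
    for c,u,v in obs:
        o,d=ray(c,u,v);P=np.eye(3)-np.outer(d,d);A+=P;b+=P@o
    X=np.linalg.solve(A,b); return X,[np.linalg.norm((np.eye(3)-np.outer(d,d))@(X-o)) for o,d in (ray(*q) for q in obs)]
def proj(c,X):
    p=np.array(c["R"])@np.array(X)+c["t"]; return c["cx"]+c["fx"]*p[0]/p[2], c["cy"]+c["fy"]*p[1]/p[2]
E
python3 - <<'E'
from h import *
np.set_printoptions(precision=4,suppress=True)
c=bot.capture("scene")
for n,u,v,z in [("dome",195,310,.095),("sq",255,372,.088),("round",316,412,.088),("mouth",370,288,.088),("backholder flange",545,145,.068),("front flange",672,245,.068),("hole",605,207,.06),("rackcorner front right",745,265,.06),("brush",395,100,0),("driver tip",260,212,.01)]:
    print(n,atz(c,290+u/4,160+v/4,z))
s=bot.capture("side")
print(tri([(c,290+553/4,160+90/4),(s,260+435/4.2,180+68/4.2)]),tri([(c,290+690/4,160+195/4),(s,260+605/4.2,180+95/4.2)]))
E
```

```text
dome [0.5608 0.0445 0.095 ]
sq [0.5098 0.0453 0.088 ]
round [0.4676 0.0392 0.088 ]
mouth [ 0.5139 -0.0489  0.088 ]
backholder flange [ 0.5419 -0.2345  0.068 ]
front flange [ 0.435  -0.2285  0.068 ]
hole [ 0.4861 -0.2291  0.06  ]
rackcorner front right [ 0.4001 -0.2569  0.06  ]
brush [ 0.6778 -0.2508  0.    ]
driver tip [ 0.6514 -0.0989  0.01  ]
(array([ 0.5457, -0.2351,  0.111 ]), [np.float64(2.288436790089725e-05), np.float64(2.2884367901054395e-05)]) (array([ 0.4347, -0.2315,  0.1083]), [np.float64(0.0002788576999303577), np.float64(0.00027885769993014675)])
```

```bash
python3 -m pendant '[[[-3.16,-0.43,-2.33],[0,0,0],0],[[-3.16,-0.43,-2.33],[0,0,0],0],[[-3.16,-0.43,-2.33],[0,0,0],0],[[-3.16,-0.43,-2.33],[0,0,0],0],[[-3.16,-0.43,-2.33],[0,0,0],0],[[-3.16,-0.43,-2.33],[0,0,0],0],[[-3.16,-0.43,-2.33],[0,0,0],0],[[-3.16,-0.43,-2.33],[0,0,0],0],[[-3.16,-0.43,-2.33],[0,0,0],0],[[-3.16,-0.43,-2.33],[0,0,0],0],[[-3.16,-0.43,-2.33],[0,0,0],0],[[-3.16,-0.43,-2.33],[0,0,0],0],[[-3.16,-0.43,-2.33],[0,0,0],0],[[-3.16,-0.43,-2.33],[0,0,0],0],[[0,0,0],[0,0.122,0],0.5],[[0,0,0],[0,0.122,0],1],[[0,0,0],[0,0.122,0],1],[[0,0,0],[0,0,0],1],[[0,0,0],[0,0,0],1]]'
python3 - <<'E'
from rig import bot
import cv2,pickle
s=bot.read_state(); print(s['position'],s['tcp_rot'].round(3),s['joint_positions'])
c=bot.capture("wrist"); cv2.imwrite("pics/w1.png",c["img"][:,:,::-1]); pickle.dump(c,open("w1.pkl","wb"))
E
```

```text
time_s: 1.83
position: [0.5201, -0.1201, 0.3524]
tcp_rot: [[-1.0, -0.0, 0.004], [-0.004, 0.0, -1.0], [0.0, -1.0, -0.0]]
force: [-0.3, 0.2, -0.2]
opening: 0.708
[ 0.52005882 -0.12009159  0.35237755] [[-1.    -0.     0.004]
 [-0.004  0.    -1.   ]
 [ 0.    -1.    -0.   ]] [-2.50059679e+01  1.91864317e+01  9.08503741e+01  2.04778306e-04
  6.99791090e+01  6.47588508e+01]
```

View pics/w1.png

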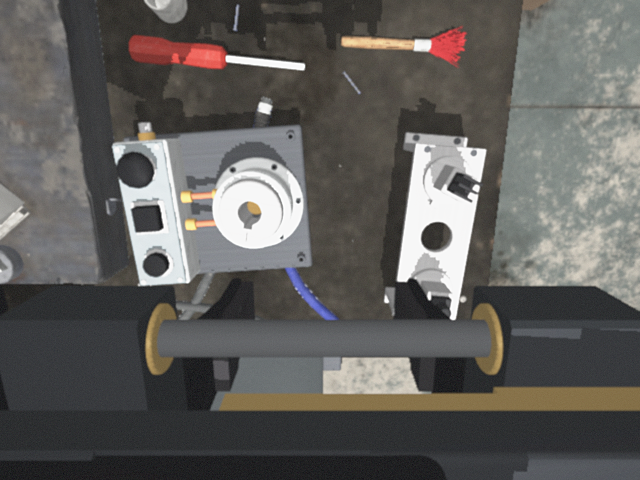

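```bash
python3 - <<'E'
import cv2
w=cv2.imread("pics/w1.png")
cv2.imwrite("pics/w1a.png",cv2.resize(w[120:290,100:320],None,fx=3.6,fy=3.5,interpolation=cv2.INTER_CUBIC))
cv2.imwrite("pics/w1b.png",cv2.resize(w[125:325,380:500],None,fx=4,fy=3,interpolation=cv2.INTER_CUBIC))
E
```

```text
(no output)
```

View pics/w1a.png

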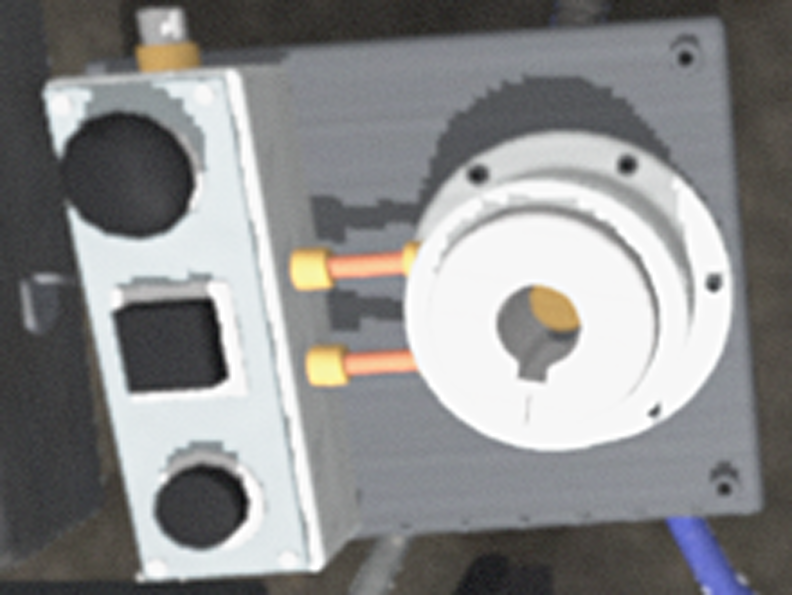

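View pics/w1b.png

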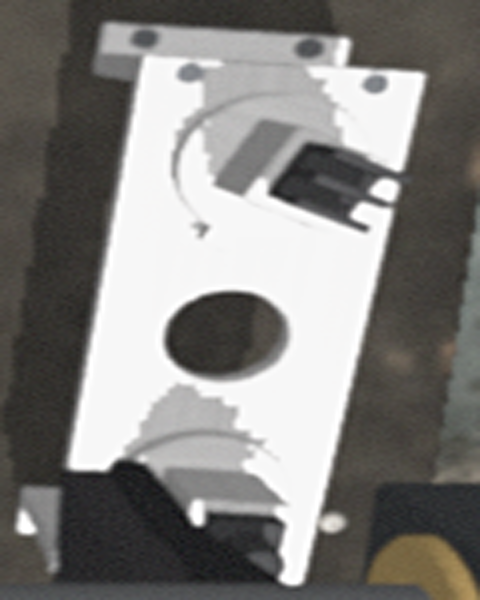

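```bash
python3 - <<'E'
from h import *
import pickle
np.set_printoptions(precision=4,suppress=True)
w=pickle.load(open("w1.pkl","rb")); c=bot.capture("scene")
g=lambda u,v:(100+u/3.6,120+v/3.5)
S=lambda u,v:(290+u/4,160+v/4)
for n,p,z,q in [("dome",(129,174),.090,(195,318)),("sq",(171,346),.088,(255,372)),("round",(202,506),.088,(316,414)),("mouth",(539,325),.088,(370,288)),("keyline",(527,420),.088,None)]:
    print(n,atz(w,*g(*p),z), tri([(w,*g(*p)),(c,*S(*q))]) if q else '')
h=lambda u,v:(380+u/4,125+v/3)
for n,p,z in [("hole",(227,335),.06),("tab",(201,228),.068),("corner",(143,57),.06),("corner2",(425,73),.06),("c3",(300,582),.06)]:
    print(n,atz(w,*h(*p),z))
E
```

```text
dome [0.5579 0.0442 0.09  ] (array([0.5587, 0.0449, 0.0898]), [np.float64(0.0009453753314355518), np.float64(0.0009453753314356958)])
sq [0.5134 0.0399 0.088 ] (array([0.5124, 0.0422, 0.0831]), [np.float64(0.00014971249437585447), np.float64(0.00014971249437581904)])
round [0.4694 0.0368 0.088 ] (array([0.4683, 0.0382, 0.0848]), [np.float64(1.3582551934081372e-05), np.float64(1.3582551934009487e-05)])
mouth [ 0.5193 -0.0537  0.088 ] (array([ 0.5177, -0.0529,  0.0821]), [np.float64(0.000494272175308479), np.float64(0.0004942721753085354)])
keyline [ 0.4937 -0.0494  0.088 ] 
hole [ 0.4901 -0.2337  0.06  ]
tab [ 0.5274 -0.2223  0.068 ]
corner [ 0.5798 -0.2069  0.06  ]
corner2 [ 0.5752 -0.2735  0.06  ]
c3 [ 0.4002 -0.26    0.06  ]
```

```bash
python3 -m pendant '[[[-0.567,2.53,-2.35],[0,0,0],1],[[-0.567,2.53,-2.35],[0,0,0],1],[[-0.567,2.53,-2.35],[0,0,0],1],[[-0.567,2.53,-2.35],[0,0,0],1],[[-0.567,2.53,-2.35],[0,0,0],1],[[-0.567,2.53,-2.35],[0,0,0],1],[[-0.567,2.53,-2.35],[0,0,0],1],[[0,0,0],[0,0,0],1],[[0,0,0],[0,0,0],1],[[0,0,0],[0,0,0],1]]'
python3 - <<'E'
from rig import bot
import cv2,pickle
s=bot.read_state(); print(s['position'],s['force'])
for n in ["wrist","scene"]:
    c=bot.capture(n); cv2.imwrite(f"pics/{n}2.png",c["img"][:,:,::-1])
a=cv2.imread("pics/scene2.png")[160:310,290:490]; cv2.imwrite("pics/s3.png",cv2.resize(a,None,fx=4,fy=4,interpolation=cv2.INTER_CUBIC))
E
```

```text
time_s: 2.77
position: [0.5602, 0.0437, 0.1758]
tcp_rot: [[-1.0, 0.001, 0.002], [-0.002, -0.001, -1.0], [-0.001, -1.0, 0.001]]
force: [-0.4, -0.8, 0.3]
opening: 0.005
[0.56021197 0.04365828 0.175797  ] [-0.42122549 -0.79220072  0.27691898]
```

View pics/wrist2.png

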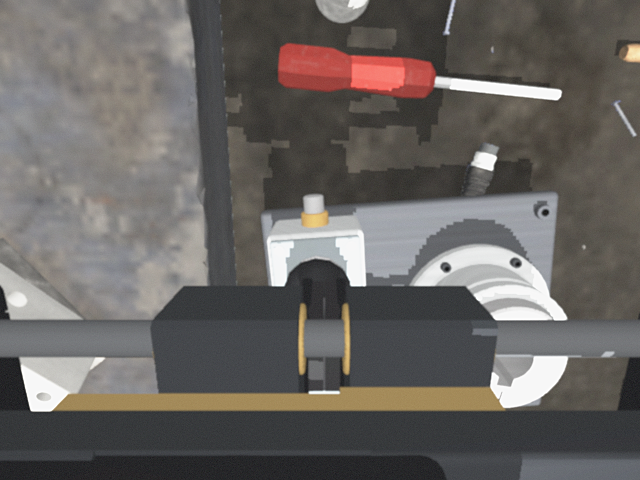

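View pics/s3.png

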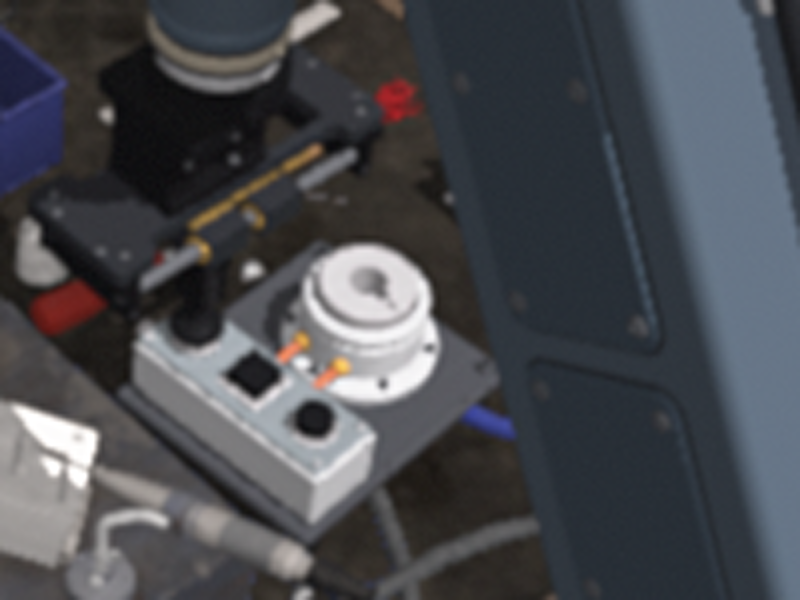

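The closed fingers stand right over the dome (scene crop 197,325). I'll press.

```bash
python3 -m pendant '[[[0,0.6,0],[0,0,0],1],[[0,0.6,0],[0,0,0],1],[[0,0.55,0],[0,0,0],1],[[0,0,0],[0,0,0],1],[[0,0,0],[0,0,0],1]]'
```

```text
time_s: 3.28
position: [0.5606, 0.0434, 0.1592]
tcp_rot: [[-1.0, 0.003, 0.001], [-0.001, -0.001, -1.0], [-0.003, -1.0, 0.001]]
force: [-0.7, -1.8, 9.8]
opening: 0.002
```

```bash
python3 -m pendant '[[[0,0.03,0],[0,0,0],1],[[0,-1,0],[0,0,0],1],[[0,-1.1,0],[0,0,0],1],[[3.05,0,0.2],[0,0,0],1],[[3.05,0,0.2],[0,0,0],1],[[3.05,0,0.2],[0,0,0],1],[[0,1,0],[0,0,0],1],[[0,0,0],[0,0,0],1],[[0,0,0],[0,0,0],1]]'
python3 - <<'E'
from rig import bot
import cv2,pickle
for n in ["scene"]:
    c=bot.capture(n); cv2.imwrite(f"pics/{n}4.png",c["img"][:,:,::-1])
a=cv2.imread("pics/scene4.png")[160:310,290:490]; cv2.imwrite("pics/s4.png",cv2.resize(a,None,fx=4,fy=4,interpolation=cv2.INTER_CUBIC))
E
```

```text
time_s: 4.03
position: [0.4686, 0.0381, 0.1688]
tcp_rot: [[-1.0, 0.001, 0.0], [-0.0, 0.0, -1.0], [-0.001, -1.0, -0.0]]
force: [0.7, -0.9, 0.9]
opening: -0.0
```

View pics/s4.png

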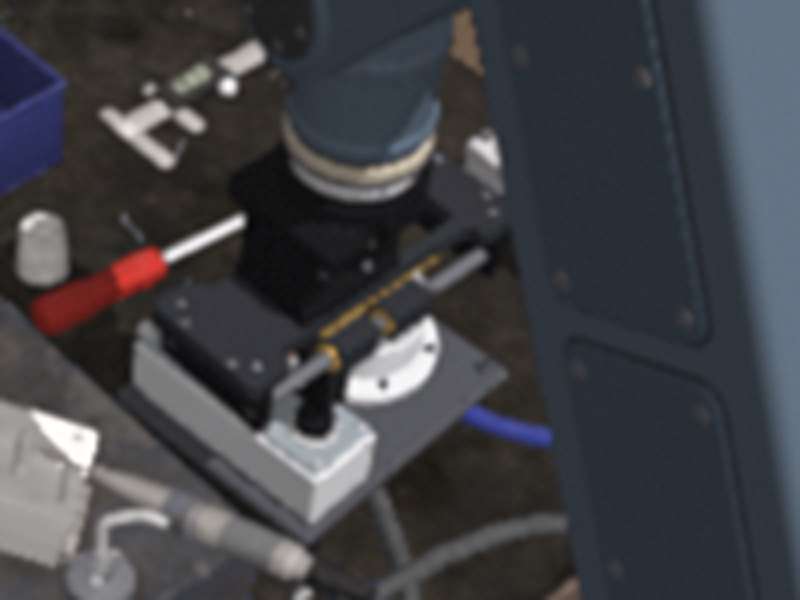

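The fingertips are over the round button (crop 317,420). Press it.

```bash
python3 -m pendant '[[[0,0.6,0],[0,0,0],1],[[0,0.6,0],[0,0,0],1],[[0,0.6,0],[0,0,0],1],[[0,0,0],[0,0,0],1],[[0,0.03,0],[0,0,0],1],[[0,0,0],[0,0,0],1]]'
```

```text
time_s: 4.58
position: [0.4699, 0.038, 0.1518]
tcp_rot: [[-1.0, 0.004, 0.001], [-0.001, -0.001, -1.0], [-0.004, -1.0, 0.001]]
force: [-1.1, 0.4, 19.2]
opening: 0.005
```

```bash
python3 -m pendant '[[[0,-1,0],[0,0,0],1],[[0,-1,0],[0,0,0],1],[[-2.18,0,-0.15],[0,0,0],1],[[-2.18,0,-0.15],[0,0,0],1],[[0,0,0],[0,0,0],1],[[0,0,0],[0,0,0],1]]'
python3 - <<'E'
from rig import bot
import cv2,pickle
for n in ["scene"]:
    c=bot.capture(n); cv2.imwrite(f"pics/{n}5.png",c["img"][:,:,::-1])
a=cv2.imread("pics/scene5.png")[160:310,290:490]; cv2.imwrite("pics/s5.png",cv2.resize(a,None,fx=4,fy=4,interpolation=cv2.INTER_CUBIC))
E
```

```text
time_s: 5.08
position: [0.5128, 0.0413, 0.1697]
tcp_rot: [[-1.0, 0.0, 0.001], [-0.001, -0.0, -1.0], [-0.0, -1.0, 0.0]]
force: [-1.4, 0.8, -0.1]
opening: 0.003
```

View pics/s5.png

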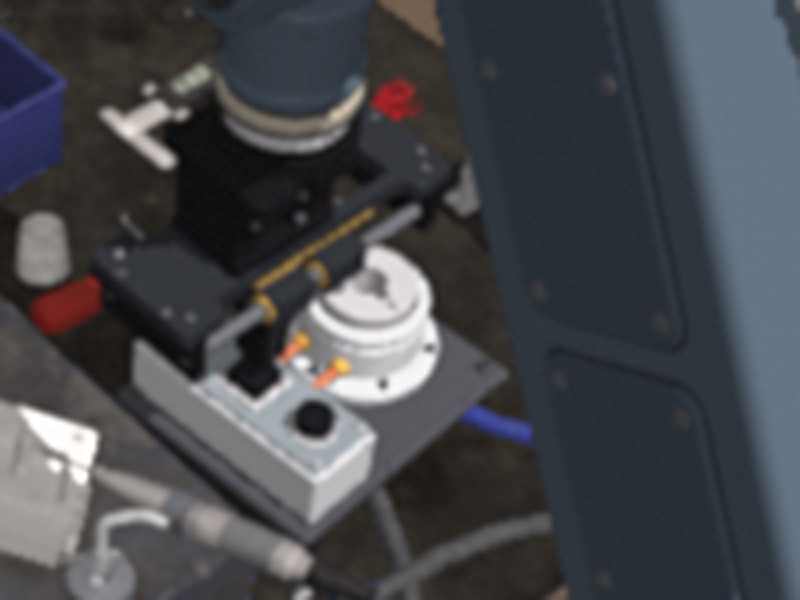

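Over the square one. Press it, then rise.

```bash
python3 -m pendant '[[[0,0.6,0],[0,0,0],1],[[0,0.6,0],[0,0,0],1],[[0,0.6,0],[0,0,0],1],[[0,0,0],[0,0,0],1],[[0,0,0],[0,0,0],1]]'; python3 -m pendant '[[[0,0,0],[0,0,0],1],[[0,-1,0],[0,0,0],1]]'
```

```text
time_s: 5.55
position: [0.5107, 0.0414, 0.1521]
tcp_rot: [[-1.0, -0.002, 0.001], [-0.001, 0.0, -1.0], [0.002, -1.0, -0.0]]
force: [-1.3, -0.2, 5.9]
opening: 0.004
time_s: 5.72
position: [0.5106, 0.0414, 0.161]
tcp_rot: [[-1.0, -0.003, 0.001], [-0.001, 0.001, -1.0], [0.003, -1.0, -0.001]]
force: [0.7, 0.2, 0.1]
opening: 0.006
```

```bash
python3 -m pendant '[[[0,-2,0],[0,0,0],1],[[-0.45,-1.2,3.1],[0,0,0],0.8],[[-0.45,-1.2,3.1],[0,0,0],0.5],[[-0.45,-1.2,3.1],[0,0,0],0],[[-0.45,-1.2,3.1],[0,0,0],0],[[-0.45,-1,3.1],[0,0,0],0],[[-0.45,-1,3.1],[0,0,0],0],[[-0.45,-1,3.1],[0,0,0],0],[[-0.45,0,3.1],[0,0,0],0],[[-0.45,0,3.1],[0,0,0],0],[[0,0,0],[0,0,0],0],[[0,0,0],[0,0,0],0],[[0,0,0],[0,0,0],0]]'
python3 - <<'E'
from rig import bot
import cv2,pickle
c=bot.capture("wrist"); cv2.imwrite("pics/w6.png",c["img"][:,:,::-1]); pickle.dump(c,open("w6.pkl","wb"))
E
```

```text
time_s: 6.8
position: [0.5517, -0.2371, 0.2597]
tcp_rot: [[-1.0, -0.002, 0.0], [-0.0, 0.002, -1.0], [0.002, -1.0, -0.002]]
force: [-0.1, -0.1, 0.5]
opening: 0.832
```

View pics/w6.png

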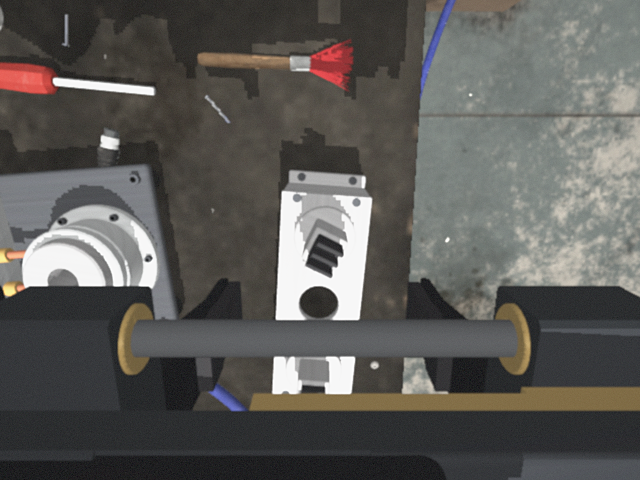

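```bash
python3 - <<'E'
import cv2
w=cv2.imread("pics/w6.png")
cv2.imwrite("pics/w6a.png",cv2.resize(w[185:315,265:385],None,fx=5,fy=4.6,interpolation=cv2.INTER_CUBIC))
E
```

```text
(no output)
```

View pics/w6a.png

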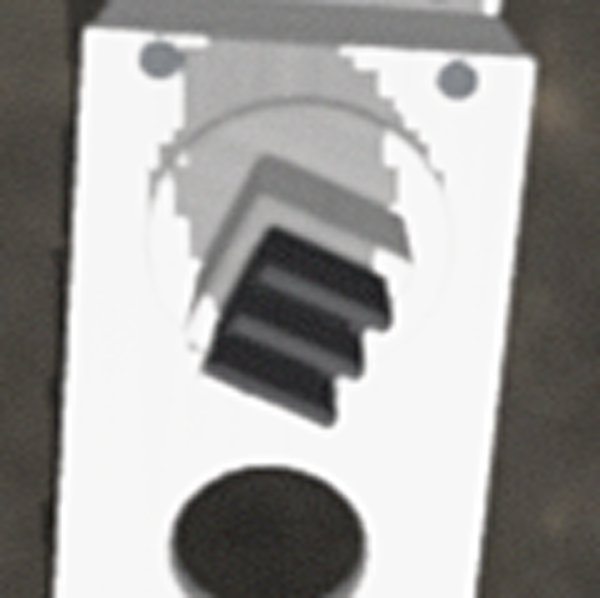

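```bash
python3 - <<'E'
from h import *
import pickle
np.set_printoptions(precision=4,suppress=True)
w=pickle.load(open("w6.pkl","rb"));w1=pickle.load(open("w1.pkl","rb"))
g=lambda u,v:(265+u/5,185+v/4.6)
P={}
for n,p,z in [("A",(270,228),.12),("B",(388,283),.12),("C",(333,415),.12),("D",(205,366),.12),("body back",(265,155),.068),("bodyright",(410,262),.068),("bodyleft-front",(190,340),.068),("hole",(269,543),.06),("fl left",(148,230),.068),("fl right",(448,230),.068),("fl top",(305,97),.068),("bodytop?",(273,192),.098)]:
    P[n]=atz(w,*g(*p),z); print(n,P[n])
for a,b in ["AB","AD","DC"]:
    d=P[b]-P[a]; print(a+b,np.degrees(np.arctan2(d[1],d[0])),np.linalg.norm(d))
print((P["A"]+P["B"]+P["C"]+P["D"])/4)
for yaw in (0,):pass
ctr=np.array([.546,-.238,0])
for th in (150,155,160,115,120):
    print(th,proj(w,ctr+[.028*np.cos(np.radians(th)),.028*np.sin(np.radians(th)),.068]),proj(w1,ctr+[.028*np.cos(np.radians(th)),.028*np.sin(np.radians(th)),.068]))
E
```

```text
A [ 0.5631 -0.2349  0.12  ]
B [ 0.5556 -0.2492  0.12  ]
C [ 0.5371 -0.2426  0.12  ]
D [ 0.5441 -0.2269  0.12  ]
body back [ 0.5613 -0.2335  0.068 ]
bodyright [ 0.5438 -0.2548  0.068 ]
bodyleft-front [ 0.5306 -0.2222  0.068 ]
hole [ 0.4912 -0.2337  0.06  ]
fl left [ 0.5491 -0.2163  0.068 ]
fl right [ 0.5491 -0.2603  0.068 ]
fl top [ 0.5706 -0.2393  0.068 ]
bodytop? [ 0.5626 -0.235   0.098 ]
AB -117.67849785635198 0.016099068316192178
AD 157.0919075482302 0.020641131623696435
DC -113.8124394415136 0.017190158068541603
[ 0.55   -0.2384  0.12  ]
150 (np.float64(305.5977074165251), np.float64(270.0975761284026)) (np.float64(431.53966226996914), np.float64(206.81792712971856))
155 (np.float64(308.48977300827715), np.float64(271.5099063936146)) (np.float64(433.7148652894198), np.float64(207.98877603155654))
160 (np.float64(311.49327445107104), np.float64(272.6784832512841)) (np.float64(435.996473859515), np.float64(208.95949030992517))
115 (np.float64(290.1204656856672), np.float64(254.36857295960147)) (np.float64(420.525951511003), np.float64(193.85475452137615))
120 (np.float64(291.6974925151828), np.float64(257.13833027276394)) (np.float64(421.55863664588367), np.float64(196.13003478362236))
```

```bash
python3 - <<'E'
import cv2,numpy as np
a=cv2.imread("pics/w6.png")[200:280,285:365].astype(float)
b=cv2.imread("pics/w1.png")[150:230,415:495].astype(float)
o=np.hstack([a,b]); o=np.clip((o-200)*255/55,0,255).astype(np.uint8)
cv2.imwrite("pics/t.png",cv2.resize(o,None,fx=5,fy=5,interpolation=cv2.INTER_CUBIC))
E
```

```text
(no output)
```

View pics/t.png

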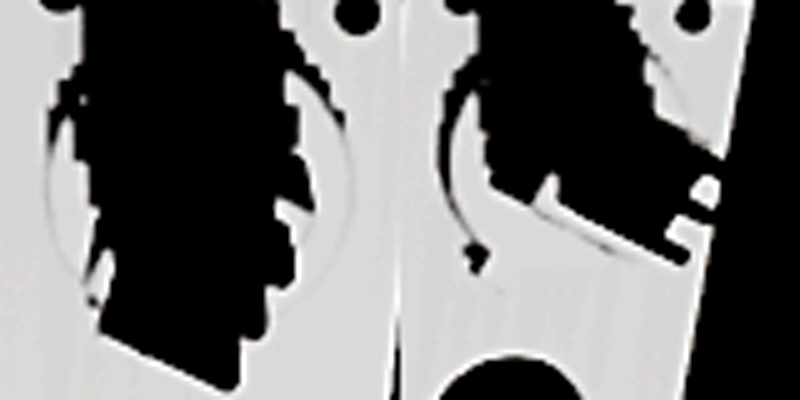

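The w1 enlargement shows the tab's side face at the lower left of the flange rim (430,202), so the holder's +x points to about 155° in the world frame. The keyway points to about 170°. I'll turn the jaws onto the y flats (-24.5°) and descend.

```bash
python3 -m pendant '[[[0.37,0,0.11],[0,0,0],0],[[0,0,0],[0,0.107,0],0],[[0,0,0],[0,0.107,0],0],[[0,0,0],[0,0.107,0],0],[[0,0,0],[0,0.107,0],0],[[0,3,0],[0,0,0],0],[[0,3,0],[0,0,0],0],[[0,0,0],[0,0,0],0],[[0,0,0],[0,0,0],0]]'
python3 - <<'E'
from rig import bot
import cv2,pickle
for n in ("wrist","scene","side"):
    c=bot.capture(n); cv2.imwrite(f"pics/{n}7.png",c["img"][:,:,::-1]); pickle.dump(c,open(f"{n}7.pkl","wb"))
E
```

```text
time_s: 7.6
position: [0.5477, -0.2372, 0.1991]
tcp_rot: [[-0.911, -0.004, -0.413], [0.413, 0.003, -0.911], [0.005, -1.0, -0.001]]
force: [1.1, -0.5, 0.6]
opening: 1.0
```

View pics/wrist7.png

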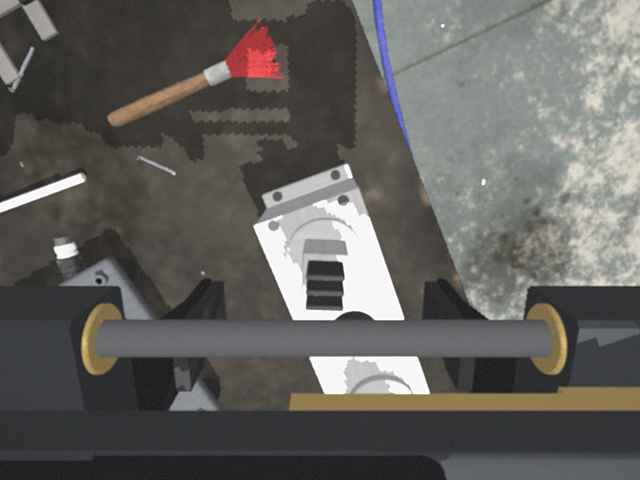

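View pics/scene7.png

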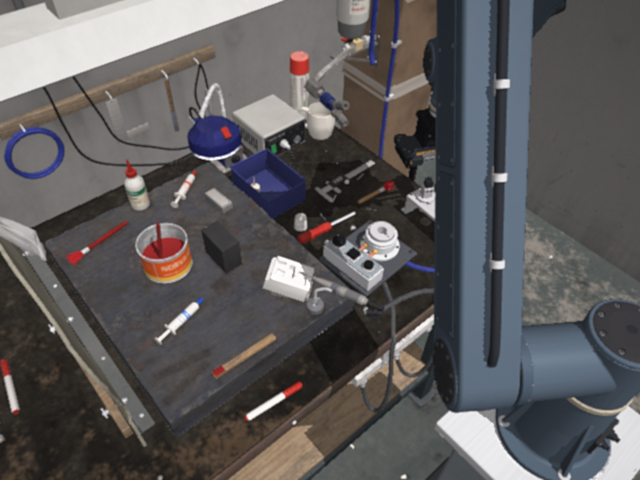

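```bash
python3 - <<'E'
from h import *
import pickle,cv2
np.set_printoptions(precision=4,suppress=True)
w=pickle.load(open("wrist7.pkl","rb"))
cv2.imwrite("pics/w7a.png",cv2.resize(cv2.imread("pics/wrist7.png")[190:330,250:400],None,fx=5,fy=4.2,interpolation=cv2.INTER_CUBIC))
print(proj(w,[.5477,-.2372,.12]),atz(w,325,284,.12))
E
```

```text
(np.float64(321.8221612504662), np.float64(292.14628905103314)) [ 0.5508 -0.2402  0.12  ]
```

View pics/w7a.png

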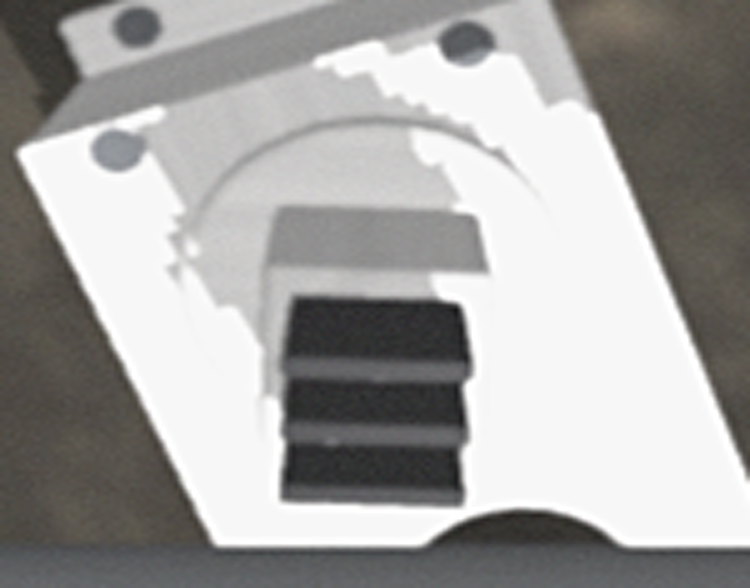

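```bash
python3 - <<'E'
from h import *
import pickle
np.set_printoptions(precision=4,suppress=True)
w=pickle.load(open("wrist7.pkl","rb"))
g=lambda u,v:(250+u/5,190+v/4.2)
x=np.array([-.911,.413,0])
print(atz(w,*g(380,270),.098)+.012*x, atz(w,*g(380,208),.068)+.012*x, atz(w,*g(370,119),.068)+.023*x,atz(w,*g(376,297),.12)+.009*x)
E
```

```text
[ 0.5462 -0.2388  0.098 ] [ 0.5456 -0.2386  0.068 ] [ 0.5475 -0.2382  0.068 ] [ 0.5528 -0.2412  0.12  ]
```

Wrist view shows the body centred between the jaws and aligned. Descend and grip.

```bash
python3 -m pendant '[[[0,2,0.05],[0,0,0],0],[[0,2,0.05],[0,0,0],0],[[0,1.2,0.05],[0,0,0],0],[[0,0.4,0],[0,0,0],0],[[0,0,0],[0,0,0],0],[[0,0,0],[0,0,0],0]]'
python3 - <<'E'
from rig import bot
import cv2
for n in ("wrist","side"):
    c=bot.capture(n); cv2.imwrite(f"pics/{n}8.png",c["img"][:,:,::-1])
a=cv2.imread("pics/side8.png")[150:290,300:470]; cv2.imwrite("pics/s8.png",cv2.resize(a,None,fx=4.2,fy=4.2,interpolation=cv2.INTER_CUBIC))
E
```

```text
time_s: 8.25
position: [0.5488, -0.2405, 0.1451]
tcp_rot: [[-0.91, 0.001, -0.414], [0.414, -0.001, -0.91], [-0.001, -1.0, 0.0]]
force: [-0.1, -0.8, 0.8]
opening: 1.0
```

View pics/s8.png

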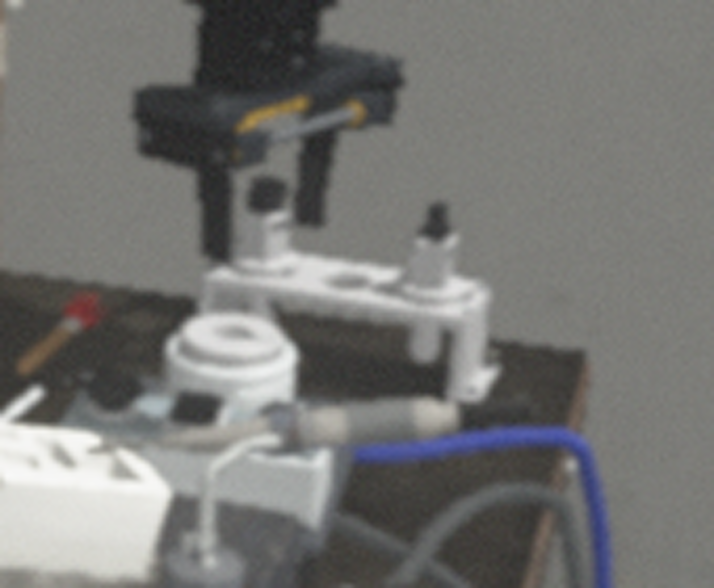

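View pics/wrist8.png

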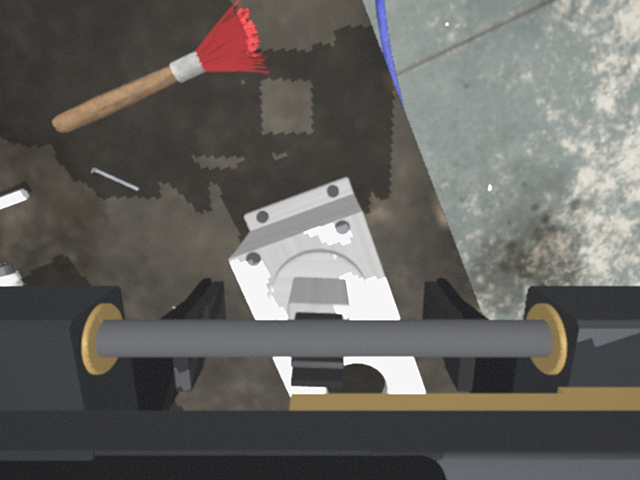

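The fingers straddle the body. Lower 3 mm, close.

```bash
python3 -m pendant '[[[0,0.3,0],[0,0,0],0],[[0,0,0],[0,0,0],0.5],[[0,0,0],[0,0,0],1],[[0,0,0],[0,0,0],1],[[0,0,0],[0,0,0],1],[[0,0,0],[0,0,0],1],[[0,0,0],[0,0,0],1],[[0,0,0],[0,0,0],1],[[0,0,0],[0,0,0],1],[[0,0,0],[0,0,0],1],[[0,0,0],[0,0,0],1]]'
```

```text
time_s: 9.27
position: [0.5482, -0.2401, 0.1412]
tcp_rot: [[-0.91, 0.0, -0.414], [0.414, 0.0, -0.91], [0.0, -1.0, -0.0]]
force: [1.4, 4.4, 1.2]
opening: 0.326
```

```bash
python3 -m pendant '[[[0,0,0],[0,0,0],1],[[0,0,0],[0,0,0],1],[[0,0,0],[0,0,0],1]]'
```

```text
time_s: 9.52
position: [0.5482, -0.2397, 0.1412]
tcp_rot: [[-0.91, -0.0, -0.414], [0.414, 0.001, -0.91], [0.0, -1.0, -0.001]]
force: [0.5, 2.3, 0.7]
opening: 0.271
```

```bash
python3 -m pendant '[[[0,-1,0],[0,0,0],1],[[0,-2,0],[0,0,0],1],[[0,-3,0],[0,0,0],1],[[0,-3,0],[0,0,0],1],[[0,-2,0],[0,0,0],1],[[0,0,0],[0,0,0],1],[[0,0,0],[0,0,0],1]]'
python3 - <<'E'
from rig import bot
import cv2,pickle
for n in ("wrist","side"):
    c=bot.capture(n); cv2.imwrite(f"pics/{n}9.png",c["img"][:,:,::-1])
a=cv2.imread("pics/side9.png")[130:270,300:470]; cv2.imwrite("pics/s9.png",cv2.resize(a,None,fx=4.2,fy=4.2,interpolation=cv2.INTER_CUBIC))
E
```

```text
time_s: 10.1
position: [0.5483, -0.2406, 0.2523]
tcp_rot: [[-0.91, 0.002, -0.414], [0.414, -0.002, -0.91], [-0.002, -1.0, 0.001]]
force: [-1.1, -0.2, -4.1]
opening: 0.272
```

View pics/s9.png

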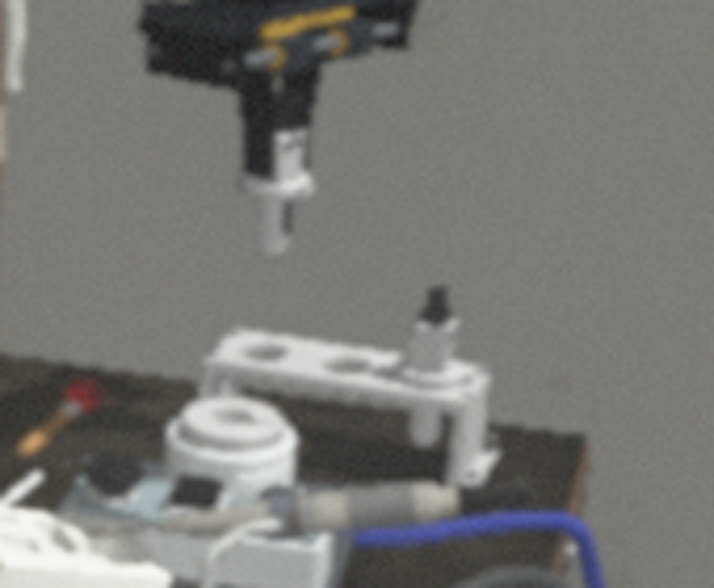

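View pics/wrist9.png

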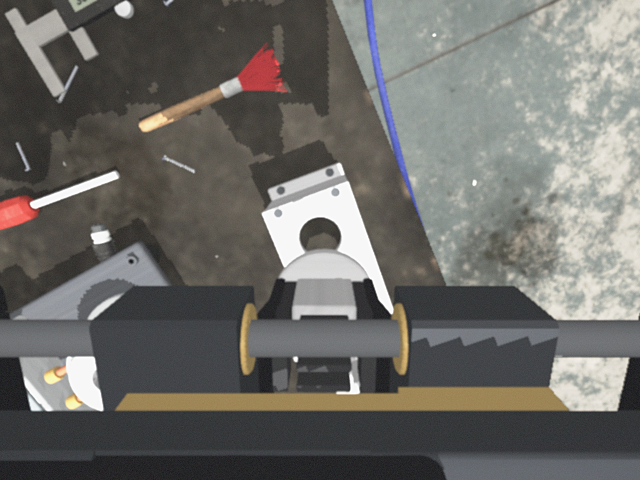

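The wrist view shows the holder gripped squarely. In the side view it hangs upright with the key (288,215) facing right. Carry it over the spindle and turn it +15°.

```bash
python3 -m pendant '[[[0.8,0,-1.2],[0,0,0],1],[[1.745,0,-2.63],[0,0,0],1],[[1.745,0,-2.63],[0,0,0],1],[[1.745,0,-2.63],[0,0,0],1],[[1.745,0,-2.63],[0,0,0],1],[[1.745,0,-2.63],[0,0,0],1],[[0.95,0,-1.43],[0,0,0],1],[[0,0,0],[0,-0.087,0],1],[[0,0,0],[0,-0.087,0],1],[[0,0,0],[0,-0.087,0],1],[[0,0,0],[0,0,0],1],[[0,0,0],[0,0,0],1]]'
python3 - <<'E'
from rig import bot
import cv2,pickle
for n in ("wrist","side","scene"):
    c=bot.capture(n); cv2.imwrite(f"pics/{n}10.png",c["img"][:,:,::-1]); pickle.dump(c,open(f"{n}10.pkl","wb"))
print(bot.read_state()["position"])
a=cv2.imread("pics/side10.png")[170:290,290:410]; cv2.imwrite("pics/s10a.png",cv2.resize(a,None,fx=5,fy=5,interpolation=cv2.INTER_CUBIC))
a=cv2.imread("pics/scene10.png")[180:280,320:450]; cv2.imwrite("pics/s10b.png",cv2.resize(a,None,fx=6,fy=6,interpolation=cv2.INTER_CUBIC))
E
```

```text
time_s: 11.2
position: [0.5172, -0.0523, 0.25]
tcp_rot: [[-0.986, -0.003, -0.167], [0.167, 0.001, -0.986], [0.003, -1.0, -0.001]]
force: [-0.0, 0.2, -4.1]
opening: 0.271
[ 0.51783995 -0.05293125  0.25067115]
```

View pics/s10a.png

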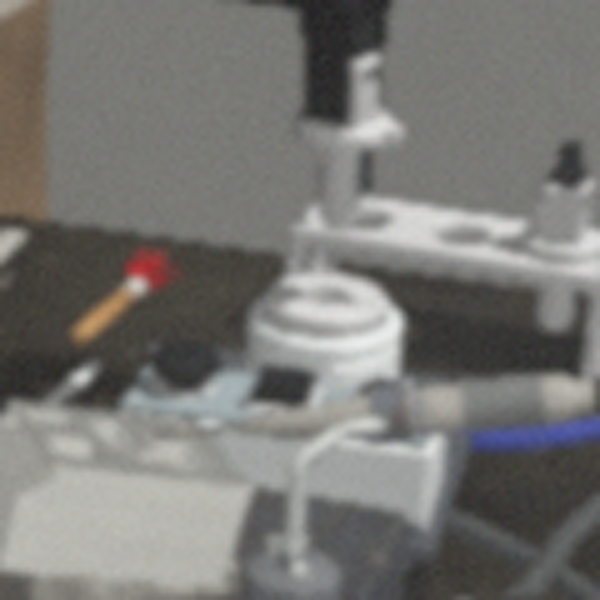

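View pics/s10b.png

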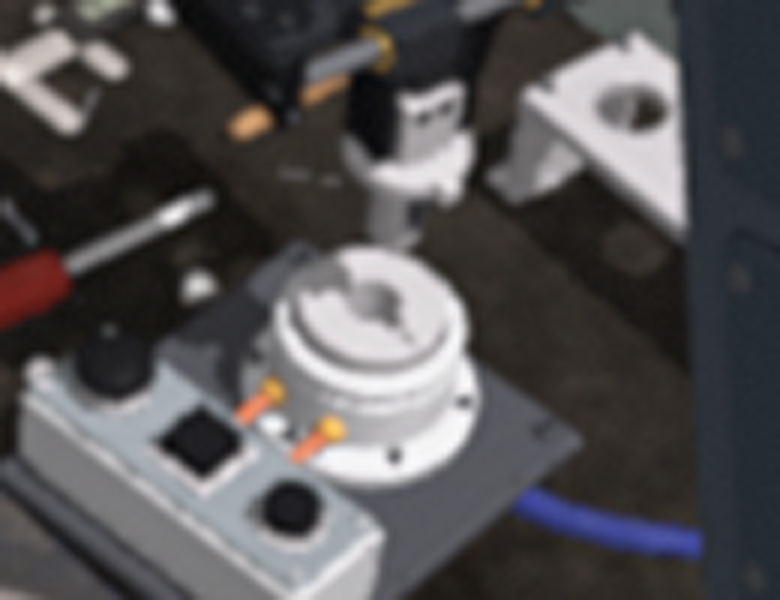

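View pics/wrist10.png

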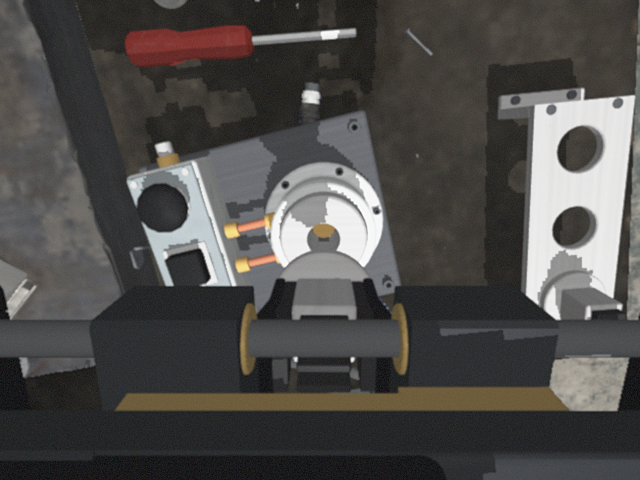

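```bash
python3 - <<'E'
import cv2
a=cv2.imread("pics/side10.png")[190:245,340:380]; b=cv2.imread("pics/scene10.png")[200:255,360:405]
cv2.imwrite("pics/s10c.png",cv2.resize(a,None,fx=10,fy=10,interpolation=cv2.INTER_CUBIC))
cv2.imwrite("pics/s10d.png",cv2.resize(b,None,fx=10,fy=10,interpolation=cv2.INTER_CUBIC))
w=cv2.imread("pics/wrist10.png")[200:300,250:400]
cv2.imwrite("pics/s10e.png",cv2.resize(w,None,fx=5,fy=5,interpolation=cv2.INTER_CUBIC))
E
```

```text
(no output)
```

View pics/s10c.png

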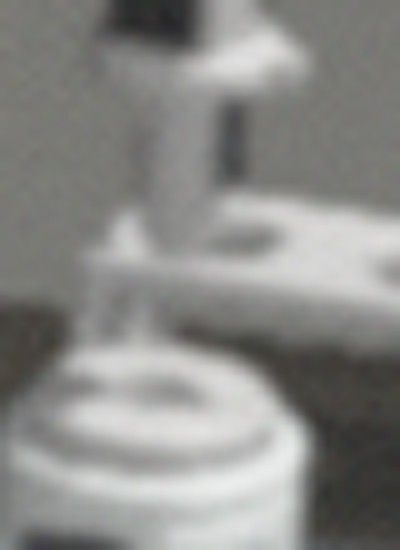

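View pics/s10d.png

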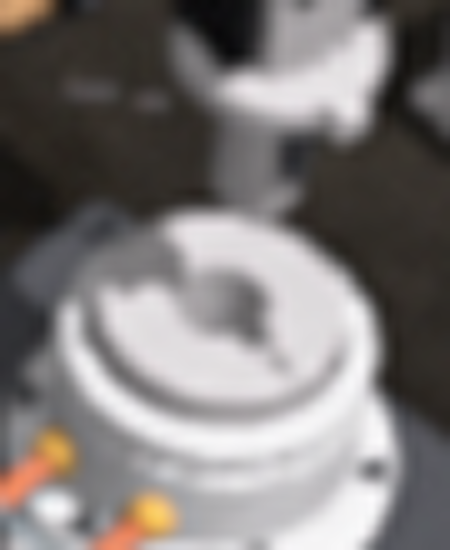

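View pics/s10e.png

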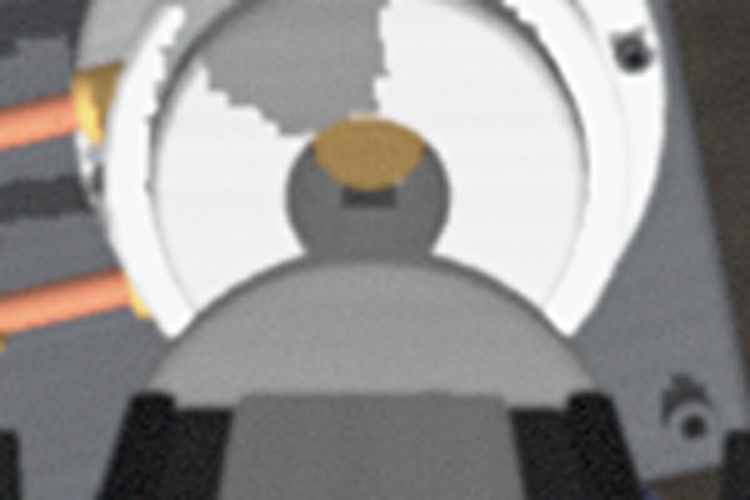

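```bash
python3 - <<'E'
from h import *
import pickle
np.set_printoptions(precision=4,suppress=True)
sc=pickle.load(open("scene10.pkl","rb"));sd=pickle.load(open("side10.pkl","rb"));w=pickle.load(open("wrist10.pkl","rb"));w1=pickle.load(open("w1.pkl","rb"))
P=[.5178,-.0529]
z0=.2507-.0812
def s(c,X,ox,oy,k): u,v=proj(c,X); return round((u-ox)*k,1),round((v-oy)*k,1)
for dz,n in ((0,'fl under'),(-.020,'mid'),(-.038,'taper'),(-.045,'bottom')):
    X=[*P,z0+dz]; print(n,'side',s(sd,X,340,190,10),'scene',s(sc,X,360,200,10))
x=np.array([-.986,.167,0])
X=np.array([*P,z0+.008])-x*.023; print('flange back rim wrist',s(w,X,250,200,5))
for M in ([.5193,-.0537,.088],[.5177,-.0529,.088]):
    print('mouth side',s(sd,M,340,190,10),'scene',s(sc,M,360,200,10),'wrist',s(w,M,250,200,5),'w1',proj(w1,M))
    for a in (0,90,180,270):
        print(a, s(sc,np.array(M)+[.029*np.cos(np.radians(a)),.029*np.sin(np.radians(a)),0],360,200,10), s(sd,np.array(M)+[.029*np.cos(np.radians(a)),.029*np.sin(np.radians(a)),0],340,190,10))
E
```

```text
fl under side (np.float64(175.0), np.float64(66.8)) scene (np.float64(266.2), np.float64(49.3))
mid side (np.float64(170.6), np.float64(148.4)) scene (np.float64(255.8), np.float64(113.7))
taper side (np.float64(166.7), np.float64(220.9)) scene (np.float64(246.7), np.float64(170.4))
bottom side (np.float64(165.2), np.float64(248.7)) scene (np.float64(243.2), np.float64(192.1))
flange back rim wrist (np.float64(363.9), np.float64(234.2))
mouth side (np.float64(152.3), np.float64(389.8)) scene (np.float64(223.3), np.float64(297.0)) wrist (np.float64(370.2), np.float64(196.3)) w1 (np.float64(249.74971964998574), np.float64(212.8793503868864))
0 (np.float64(135.1), np.float64(226.5)) (np.float64(35.8), np.float64(372.9))
90 (np.float64(133.3), np.float64(356.3)) (np.float64(119.9), np.float64(434.0))
180 (np.float64(313.6), np.float64(369.1)) (np.float64(270.8), np.float64(407.0))
270 (np.float64(311.5), np.float64(238.8)) (np.float64(183.2), np.float64(347.6))
mouth side (np.float64(157.9), np.float64(391.9)) scene (np.float64(225.8), np.float64(302.5)) wrist (np.float64(366.3), np.float64(208.8)) w1 (np.float64(248.95060320746865), np.float64(214.60288025939357))
0 (np.float64(137.5), np.float64(231.9)) (np.float64(41.2), np.float64(375.0))
90 (np.float64(135.7), np.float64(362.0)) (np.float64(125.7), np.float64(436.2))
180 (np.float64(316.2), np.float64(374.8)) (np.float64(276.5), np.float64(409.2))
270 (np.float64(314.0), np.float64(244.2)) (np.float64(188.7), np.float64(349.6))
```

```bash
python3 -m pendant '[[[-0.44,0.8,-0.08],[0,0,0],1],[[0,1.1,0],[0,0,0],1],[[0,1.1,0],[0,0,0],1],[[0,0,0],[0,0,0],1],[[0,0,0],[0,0,0],1]]'
python3 - <<'E'
from rig import bot
import cv2,pickle
for n in ("wrist","side","scene"):
    c=bot.capture(n); cv2.imwrite(f"pics/{n}11.png",c["img"][:,:,::-1]); pickle.dump(c,open(f"{n}11.pkl","wb"))
print(bot.read_state()["position"])
a=cv2.imread("pics/side11.png")[190:245,330:385]; b=cv2.imread("pics/scene11.png")[195:250,355:410]
import numpy as np
cv2.imwrite("pics/s11.png",np.hstack([cv2.resize(i,None,fx=7.2,fy=7.2,interpolation=cv2.INTER_CUBIC) for i in (a,b)]))
w=cv2.imread("pics/wrist11.png")[200:300,250:400]
cv2.imwrite("pics/s11e.png",cv2.resize(w,None,fx=5,fy=5,interpolation=cv2.INTER_CUBIC))
E
```

```text
time_s: 11.77
position: [0.5224, -0.0531, 0.2203]
tcp_rot: [[-0.986, -0.002, -0.166], [0.166, 0.001, -0.986], [0.002, -1.0, -0.0]]
force: [-0.5, 0.5, -3.2]
opening: 0.275
[ 0.52321324 -0.05327158  0.22163839]
```

View pics/s11.png

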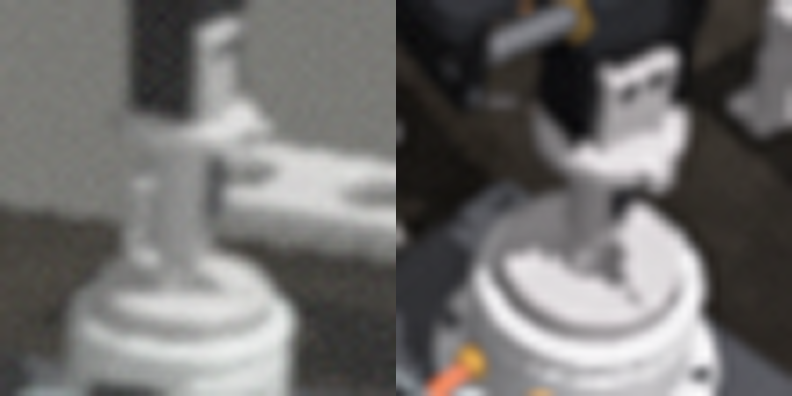

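View pics/s11e.png

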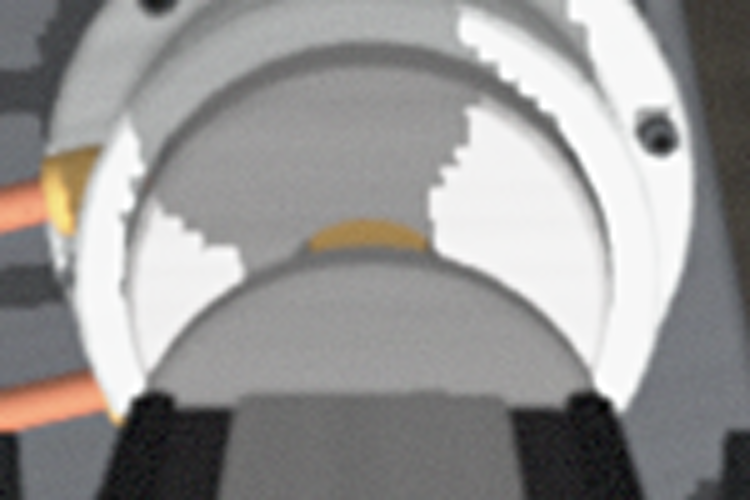

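```bash
python3 - <<'E'
from h import *
import pickle
np.set_printoptions(precision=4,suppress=True)
sc=pickle.load(open("scene11.pkl","rb"));sd=pickle.load(open("side11.pkl","rb"));w=pickle.load(open("wrist11.pkl","rb"))
x=np.array([-.986,.167,0]); g=lambda u,v:(250+u/5,200+v/5)
zt=.2210
print('face->mouth',atz(w,*g(369,66),.088)+.029*x, atz(w,*g(369,42),.086)+.0365*x*0)
print('L/R',atz(w,*g(128,290),.088),atz(w,*g(610,290),.088))
print('flange->axis',atz(w,*g(374,251),zt-.0812+.008)+.023*x)
def s(c,X,ox,oy,k): u,v=proj(c,X); return round((u-ox)*k,1),round((v-oy)*k,1)
P=[.5210,-.0535];M=[.519,-.0535,.088]
for dz in (0,-.02,-.045):
    print('side',s(sd,[*P,zt-.0812+dz],330,190,7.2),'scene',s(sc,[*P,zt-.0812+dz],300,195,7.2)[0]-0, s(sc,[*P,zt-.0812+dz],355,195,7.2))
print(s(sd,M,330,190,7.2),s(sc,M,355,195,7.2))
E
```

```text
face->mouth [ 0.5195 -0.0535  0.088 ] [ 0.5504 -0.0587  0.086 ]
L/R [ 0.5262 -0.0258  0.088 ] [ 0.5167 -0.0819  0.088 ]
flange->axis [ 0.5215 -0.0543  0.1478]
side (np.float64(184.3), np.float64(133.2)) scene 606.7 (np.float64(210.7), np.float64(133.4))
side (np.float64(181.3), np.float64(190.6)) scene 599.6 (np.float64(203.6), np.float64(178.2))
side (np.float64(177.5), np.float64(261.2)) scene 590.9 (np.float64(194.9), np.float64(232.6))
(np.float64(182.4), np.float64(281.0)) (np.float64(197.0), np.float64(250.6))
```

```bash
python3 -m pendant '[[[0.1,0.4,0.05],[0,0,0],1],[[0,0.4,0],[0,0,0],1],[[0,0.4,0],[0,0,0],1],[[0,0.4,0],[0,0,0],1],[[0,0,0],[0,0,0],1],[[0,0,0],[0,0,0],1]]'
```

```text
time_s: 12.42
position: [0.5215, -0.0533, 0.2049]
tcp_rot: [[-0.986, -0.001, -0.165], [0.165, 0.0, -0.986], [0.001, -1.0, -0.0]]
force: [0.0, 0.3, -2.6]
opening: 0.273
```

```bash
python3 -m pendant '[[[0,0.3,0],[0,0,0],1],[[0,0.3,0],[0,0,0],1],[[0,0,0],[0,0,0],1],[[0,0,0],[0,0,0],1]]'; python3 - <<'E'
from rig import bot
import cv2,pickle,numpy as np
for n in ("wrist","side","scene"):
    c=bot.capture(n); cv2.imwrite(f"pics/{n}12.png",c["img"][:,:,::-1]); pickle.dump(c,open(f"{n}12.pkl","wb"))
s=bot.read_state(); print(s["position"],s["force"],s["moment"])
a=cv2.imread("pics/side12.png")[190:245,330:385]; b=cv2.imread("pics/scene12.png")[195:250,355:410]
cv2.imwrite("pics/s12.png",np.hstack([cv2.resize(i,None,fx=7.2,fy=7.2,interpolation=cv2.INTER_CUBIC) for i in (a,b)]))
E
```

```text
time_s: 12.75
position: [0.5215, -0.0534, 0.199]
tcp_rot: [[-0.986, -0.001, -0.165], [0.165, 0.0, -0.986], [0.001, -1.0, -0.0]]
force: [-0.6, -0.2, -3.5]
opening: 0.273
[ 0.52175271 -0.05343418  0.1993377 ] [ 0.38611282  1.37727955 -3.21517914] [ 0.08483959  0.05008646 -0.04662364]
```

View pics/s12.png

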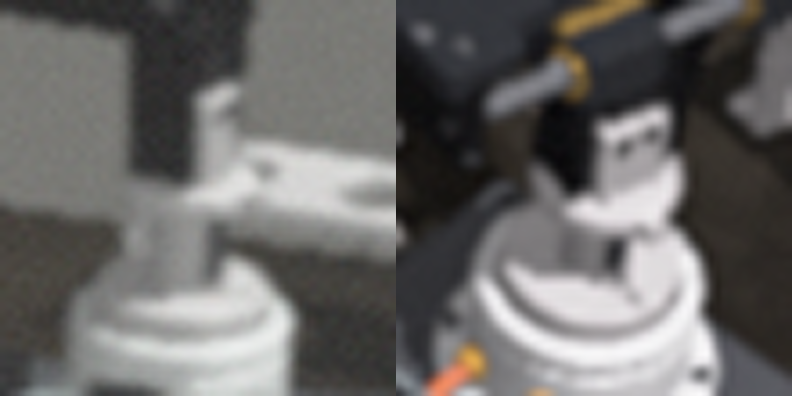

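The shank is in the bore and the key stands over the scribed line (scene part 615,255 to 635,295). Continue down.

```bash
python3 -m pendant '[[[0,0.2,0],[0,0,0],1],[[0,0.2,0],[0,0,0],1],[[0,0.2,0],[0,0,0],1],[[0,0,0],[0,0,0],1]]'
```

```text
time_s: 13.23
position: [0.5214, -0.0533, 0.1928]
tcp_rot: [[-0.986, -0.001, -0.165], [0.165, 0.0, -0.986], [0.001, -1.0, -0.0]]
force: [0.1, 0.0, -2.6]
opening: 0.273
```

```bash
python3 -m pendant '[[[0,0.3,0],[0,0,0],1],[[0,0.3,0],[0,0,0],1],[[0,0.2,0],[0,0,0],1],[[0,0,0],[0,0,0],1]]'
```

```text
time_s: 13.57
position: [0.5213, -0.0533, 0.1847]
tcp_rot: [[-0.986, -0.001, -0.165], [0.165, 0.0, -0.986], [0.001, -1.0, -0.0]]
force: [0.3, -0.0, -3.3]
opening: 0.275
```

```bash
python3 -m pendant '[[[0,0.3,0],[0,0,0],1],[[0,0.3,0],[0,0,0],1],[[0,0.3,0],[0,0,0],1],[[0,0.2,0],[0,0,0],1],[[0,0,0],[0,0,0],1],[[0,0,0],[0,0,0],1]]'
```

```text
time_s: 14.07
position: [0.5219, -0.0535, 0.1747]
tcp_rot: [[-0.986, 0.001, -0.165], [0.165, -0.0, -0.986], [-0.001, -1.0, 0.0]]
force: [-1.0, 0.5, 3.8]
opening: 0.278
```

```bash
python3 -m pendant '[[[0,0.2,0],[0,0,0],1],[[0,0.2,0],[0,0,0],1],[[0,0.1,0],[0,0,0],1],[[0,0,0],[0,0,0],1],[[0,0,0],[0,0,0],1]]'
```

```text
time_s: 14.48
position: [0.5219, -0.0535, 0.17]
tcp_rot: [[-0.986, 0.001, -0.165], [0.165, -0.0, -0.986], [-0.001, -1.0, 0.0]]
force: [-2.3, 1.5, 6.3]
opening: 0.273
```

```bash
python3 -m pendant '[[[0,0.1,0],[0,0,0],1],[[0,0,0],[0,0,0],1],[[0,0,0],[0,0,0],1]]'
```

```text
time_s: 14.73
position: [0.5219, -0.0535, 0.1692]
tcp_rot: [[-0.986, 0.001, -0.165], [0.165, -0.0, -0.986], [-0.001, -1.0, 0.0]]
force: [-0.9, 1.2, 6.6]
opening: 0.273
```

```bash
python3 -m pendant '[[[0,0.1,0],[0,0,0],1],[[0,0,0],[0,0,0],1],[[0,0,0],[0,0,0],1]]'
```

```text
time_s: 14.98
position: [0.5219, -0.0535, 0.1691]
tcp_rot: [[-0.986, 0.001, -0.165], [0.165, -0.001, -0.986], [-0.001, -1.0, 0.0]]
force: [-3.1, 1.2, 14.6]
opening: 0.27
```

```bash
python3 -m pendant '[[[0,0.1,0],[0,0,0],1],[[0,0,0],[0,0,0],1],[[0,0,0],[0,0,0],1]]'
```

```text
time_s: 15.23
position: [0.5219, -0.0535, 0.1691]
tcp_rot: [[-0.986, 0.002, -0.165], [0.165, -0.001, -0.986], [-0.002, -1.0, 0.0]]
force: [-4.0, 1.4, 21.8]
opening: 0.273
```

A hard stop at TCP z = 0.1691 (0.1692 expected). I'll check by picture.

```bash
python3 - <<'E'
from rig import bot
import cv2,pickle,numpy as np
for n in ("wrist","side","scene"):
    c=bot.capture(n); cv2.imwrite(f"pics/{n}13.png",c["img"][:,:,::-1])
s=bot.read_state(); print(s["position"],s["force"],s["moment"],s["opening"],s["time_s"])
a=cv2.imread("pics/side13.png")[180:260,330:410]; b=cv2.imread("pics/scene13.png")[195:275,340:420]
cv2.imwrite("pics/s13.png",np.hstack([cv2.resize(i,None,fx=5,fy=5,interpolation=cv2.INTER_CUBIC) for i in (a,b)]))
E
```

```text
[ 0.52188197 -0.05349102  0.16908813] [-5.10303198  0.77702395 20.83757498] [0.3068974  0.96013955 0.03021449] 0.27090288014873604 15.3833
```

View pics/s13.png

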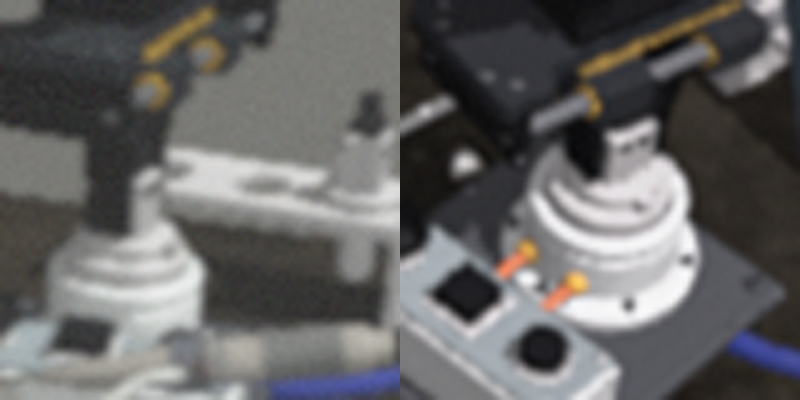

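View pics/wrist13.png

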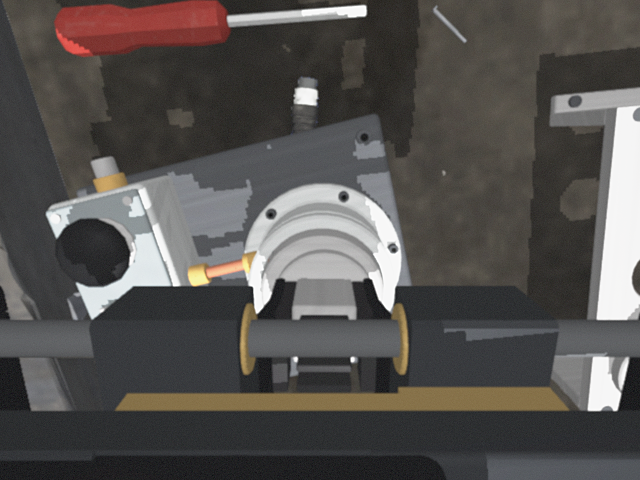

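The flange lies flat on the face, the tab is over the scribed line, and the buttons are up. I'm handing in.

```bash
python3 -c "
from rig import bot
print(bot.hand_in())"
```

```text
the job is handed in; nothing more can be done
None
```

I carried out the whole job and handed it in at 15.4 s. The hand-in reported no verdict.

- **Buttons:** I pressed the domed, round and square buttons in that order with the closed fingers. Each went about 6 mm down by the tool height, at 9.8, 19 and 6 N, and was let up before the next. I can see the round and square buttons up in the last pictures. The domed one shows only partly, and I have no direct reading of button travel.
- **Holder:** I took the ribbed holder (the back one in the rack) by its steel flats and lifted it straight up. I turned it 15° over the spindle, and the key slipped into the keyway with no noticeable resistance. I pushed on against the ejector spring to a hard stop.
- **Last checks:**
  - The tool stopped at z 0.1691 m, where 0.1692 m was expected.
  - Pressing force was about 21 N and the grip opening read 23.6 mm on the 24 mm body.
  - In the pictures the flange sits flat on the face with its tab over the scribed line, and the other holder is still in the rack.
  - I only glanced at the loose tools, and those in view looked unmoved.

**Disagreement:** before insertion, the wrist camera and the fixed cameras differed by 2–3 mm on how far the holder was from the bore axis. I split the difference. The shank entered without side force, and at the end a steady side force of about 5 N remained.

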